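# Turn a tile over against the step of a turning stand

## Task

The wide tile lies painted face down on the low front shelf of the plywood turning stand. Gently push it flat along the shelf until its far edge meets the step, then push it up from its near edge so that it stands up against the step and tips over onto the raised cork board, painted face up, and lies there flat. Only push with the fingertips: do not pinch, lift or carry the tile, and leave the narrow tile and the bottle, pot and tape roll on the stand where they are.

Things in the scene. Friction and masses are not known exactly. Their poses are not given: they have to be found in the camera images.
- stand: Fixed plywood turning stand, 300 mm wide (place and yaw vary). Origin on the table, below the step's face, mid-width; x level, away from the robot, square to the step (the push direction), z up. Shelf 45 mm high from x = -92 mm (front face drops to the table) to 0; at x = 0 a 14 mm upright step up to the cork board, 59 mm high, x = 0 to 170 mm. Two tile places at y = +85 and -85 mm; either may hold the wide tile.
- step_foot (a point): Point on the stand: foot of the step's face at shelf height (45 mm up), mid-width. As the wide tile's near edge swings up, its lower far edge stays on the shelf here and is pushed back by up to 9 mm (the tile's thickness) from the step; past upright the tile tips over the step's top edge by itself.
- wide_tile: The tile to turn: loose, ceramic, 120 (x) by 100 (y) by 9 mm (z), 0.15 to 0.3 kg, ribbed terracotta back, white face painted blue. Origin at its centre. Starts face down on the shelf: x towards the step (within 0.07 rad), z (out of the ribbed back) up; face up = z down. Starts 8 to 18 mm short of the step.
- near_edge (a point): Middle of the wide tile's near edge (towards the robot), half-way through the thickness, 60 mm from its centre along -x. It overhangs the shelf's front, free underneath down to the table: by 36 to 46 mm at the start, 28 mm at the step. Fingers leaning 20 deg or more, tips forward and a little below the edge, carry it up as they follow its arc; upright fingers, pressing lightly, slip up past it.
- far_edge (a point): Point on the wide tile: the middle of its far edge (the one that meets the step), half-way through the thickness, 60 mm from its centre along +x.
- narrow_tile: Bystander: the other tile on the shelf, same make, 120 mm by 60 mm by 9 mm, in the other tile place. Origin at its centre, x towards the step. Leave it alone.
- pigment_bottle: Bystander: small amber bottle, 30 mm diameter, 62 mm high, standing on the board midway between the tile places, 50 mm behind the step. Origin: centre of its underside.
- glaze_pot: Bystander: white lidded pot, 32 mm diameter, 34 mm high, standing on the shelf midway between the two tiles. Origin: centre of its underside.
- tape_roll: Bystander: roll of paper tape, 50 mm diameter, 22 mm high, lying flat on the board behind the bottle. Origin: centre of its underside.
Things that resemble listed ones, but are neither listed nor needed, are in the scene too. Leave any red or turquoise look-alike of the wide_tile alone.

How it is judged:
By the outcome, as a careful person would: the job done as asked, in the order asked, and still so for the second after the job is handed in, with the robot touching nothing.
It also fails if it takes over 50 s, if anything falls off the work surface, if the arm or the gripper's body presses on something with over 40 N, if the wrist force passes 120 N, or if a joint passes its speed limit or range.

## Robot

A 7-joint arm with a two-finger parallel gripper is mounted at the origin on the work surface. World frame = base frame: x ahead of the robot, y to its left, z up, the work surface at z = 0. Lengths are in m, angles in rad, forces in N, time in s.
With the tool pointing down it reaches from about 0.4 to 0.85 m from the base axis. Payload 10.4 kg.
Tool frame: the origin (TCP) lies midway between the tips of the shut fingers; the grasp point (between the pads) lies manip.grip_depth behind it (manip.grip_depth is the distance from the TCP to the grasp point, in m); z points along the fingers, x is the direction in which the jaws open and shut, and the axes are right-handed (so a half turn about z gives the same grasp; the last joint's range is limited). The gripper opens to 85 mm and grips with 20 to 120 N. Pads are 22 mm wide; open, the fingers measure 114 mm over their backs; the gripper's body (76 mm by 85 mm) begins 54 mm behind the grasp point. The pads swing forward as they close: fully open they stand 13 mm farther back than shut.
Start: joints at [-1.348, 0.332, -0.065, 1.46, 0.022, 1.35, -0.088], TCP at [0.152, 0.606, 0.231] pointing down, gripper open.
Joint ranges: [-2.6, 2.6], [-0.5, 2.12], [-1.47, 1.34], [0.16, 2.42], [-1.27, 4.41], [0.06, 2.06], [-2.6, 2.6]. Speed limits (rad/s): [2.22, 2.22, 2.79, 2.79, 3.14, 3.14, 3.14].

## Interface

Orientations are given as a unit quaternion [x, y, z, w].
In Python, from workcell import manip gives the robot as it stands. The module is installed in compiled form; this text tells all that it offers.
- The arm moves only by the tool send_rows, never from a script. Its argument "steps" is a list of rows, each a list of 2 entries, a list of its own where there are three numbers: the shift along the tool's x, y, z in m, then the turn about the tool's z in rad. In form: [[[x, y, z], spin], ...]. A call has exactly 8 rows; each row is the pose to reach, as a shift and turn from the pose commanded when the call began, along the tool's axes at that moment; what a row does not reach only later rows make up. A row lasts 1/8 s, in which the tool goes at most 62.5 mm and 10.7 degrees, less where a joint would pass 70% of its speed; a pose out of reach is approached as far as the arm can. A call with a gripper value outside its range is refused whole. "hand" is the opening, from 0 (shut) to 1 (fully open), set as the call begins (left out, the last holds). The fingers move at their own pace and stop on an object; "force" is the grip in N (left out, the last holds). Time passes only in rows, so rows that repeat a pose let the fingers close, or fill a call up. It gives the time, the measured TCP pose, the force and the opening at its end, in the units of the state.
- manip.get_obs(): the state, without advancing time (a new reading comes with each control period).
- manip.camera(name): name is "side" or "top"; returns (picture, depth): 384x512x3 uint8, red, green, blue; 384x512 float32, m along the optical axis (not along the pixel's ray), 0 where there is no reading.
- manip.camera_info(name): a dict with "intrinsics" (3x3 intrinsics, pixels), "pose" (4x4, takes a point from camera to world coordinates). Camera axes: x right, y up, looking along -z (the intrinsics and any distortion apply to the point x, -y, -z); pixel columns grow to the right and rows downward; lengths in m; the calibration is good to about 2 mm. A picture is of the moment at which its call begins. camera_info takes no time and is no camera call.
- manip.hand_in(): hands the job in, once; it reports no verdict.
The state is a dict: "clock": time; "joint_pos": joint angles; "joint_velocities": joint speeds; "tau": joint torques, N m; "position": TCP position; "ee_rot": TCP orientation; "ft_force": force on the tool from outside, world axes, zero at the start; "torque": the same for the moment, N m; "grip_width": opening from 0.0 (shut) to 1.0 (fully open).
Only numpy, scipy, OpenCV 4.12 (cv2) and the standard library are available. Lean on these libraries where they do the work, as an engineer would, in place of code of your own. Each camera call takes 0.05 s, during which the arm holds its last target.

## Working session

There is one attempt and no reset: what is moved stays moved. The work goes in short steps, Python scripts to look and compute and a tool call to move; the robot and the scene stay as the last step left them, time stands still between calls to the robot, and variables do not carry over. Pictures are saved under pics/ and viewed, and the job is handed in when it is done.

Besides the shell and the picture viewer there is one more tool, called after "Call:" as name(argument=value, ...), one argument or row to a line, values as JSON. send_rows: Moves the arm, as the interface text tells. Its arguments: {"type":"object","properties":{"steps":{"type":"array"},"hand":{"type":"number"},"force":{"type":"number"}},"required":["steps"]}

```bash
mkdir -p pics
cat > h.py <<'E'
from workcell import manip
import numpy as np, cv2
def snap(n,tag):
    p,d=manip.camera(n); cv2.imwrite(f'pics/{tag}.png',p[:,:,::-1]); np.save(f'pics/{tag}.npy',d); return p,d
def w(n,u,v,d):
    i=manip.camera_info(n);K=np.array(i['intrinsics']);T=np.array(i['pose'])
    z=d[int(v),int(u)]; x=(u-K[0,2])/K[0,0]*z; y=(v-K[1,2])/K[1,1]*z
    return (T@[x,-y,-z,1])[:3]
def crop(tag,u0,v0,u1,v1,s,out):
    c=cv2.imread(f'pics/{tag}.png')[v0:v1,u0:u1]; cv2.imwrite(f'pics/{out}.png',cv2.resize(c,None,fx=s,fy=s,interpolation=cv2.INTER_CUBIC))
E
python3 - <<'E'
from h import *
snap('top','t0');snap('side','s0')
o=manip.get_obs();print({k:np.round(v,3) for k,v in o.items()}, manip.grip_depth)
for n in('top','side'):print(manip.camera_info(n))
E
```

```text
{'clock': np.float64(0.1), 'joint_pos': array([-1.348,  0.333, -0.065,  1.461,  0.022,  1.35 , -0.089]), 'joint_velocities': array([ 0.002, -0.001, -0.001, -0.003,  0.002,  0.002,  0.001]), 'tau': array([ 1.0000e-03, -6.2675e+01,  4.9000e-02, -3.9242e+01,  1.6000e-02,
        7.0000e-03,  0.0000e+00]), 'position': array([0.152, 0.606, 0.231]), 'ee_rot': array([ 0.788,  0.615, -0.   ,  0.   ]), 'ft_force': array([ 0.023,  0.133, -0.043]), 'torque': array([ 0.007, -0.024,  0.011]), 'grip_width': np.float64(1.002)} 0.0187
{'intrinsics': array([[414.63427914,   0.        , 255.64304831],
       [  0.        , 414.63427914, 192.6017166 ],
       [  0.        ,   0.        ,   1.        ]]), 'pose': array([[ 0.02042252,  0.99000747, -0.13952821,  0.43464952],
       [-0.99975921,  0.02134261,  0.00510103, -0.00742193],
       [ 0.00802795,  0.13939043,  0.99020496,  1.11144097],
       [ 0.        ,  0.        ,  0.        ,  1.        ]])}
{'intrinsics': array([[351.10846975,   0.        , 256.23492962],
       [  0.        , 351.10846975, 192.83736147],
       [  0.        ,   0.        ,   1.        ]]), 'pose': array([[-0.89553708,  0.30478298, -0.32422319,  0.34885588],
       [-0.44464939, -0.58453876,  0.67867618,  0.50552986],
       [ 0.01732793,  0.75194533,  0.6589977 ,  0.56702437],
       [ 0.        ,  0.        ,  0.        ,  1.        ]])}
```

View pics/t0.png

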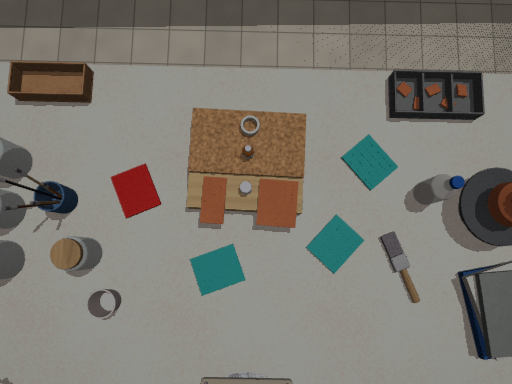

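View pics/s0.png

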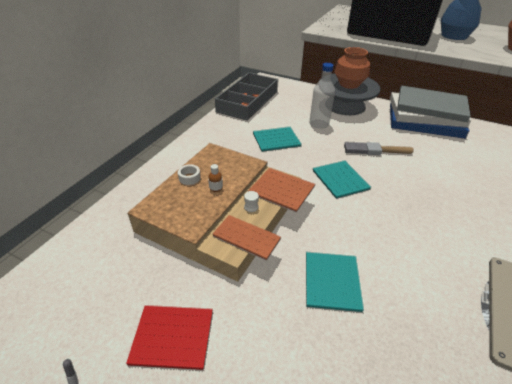

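Candidates for the wide tile:
- Terracotta at top (277,203), about 100 mm wide, on the shelf. This is the wide tile.
- Terracotta at (213,200), which is the narrow tile.
- Red (136,191) and turquoise (218,269), (335,243), (369,162), which are look-alikes on the table.

I'll check the choice in a close crop.

Run:
```python
from h import *
crop('t0',175,95,325,240,5,'t0c')
```

```text
(no output)
```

View pics/t0c.png

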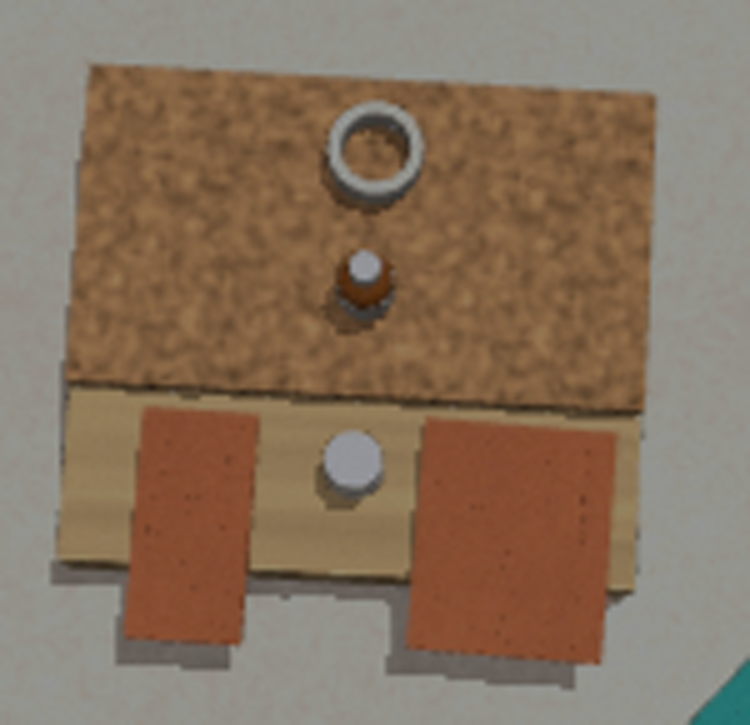

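The crop confirms the wide tile at full-image (277,203): terracotta, far edge at crop (427,420)-(616,434), near edge (407,647)-(600,662). Next I compute poses by intersecting rays with the known heights.

```bash
cat >> h.py <<'E'
def ray(n,u,v,h):
    i=manip.camera_info(n);K=np.array(i['intrinsics']);T=np.array(i['pose'])
    r=T[:3,:3]@[(u-K[0,2])/K[0,0],-(v-K[1,2])/K[1,1],-1]; o=T[:3,3]; return o+r*(h-o[2])/r[2]
E
python3 - <<'E'
from h import *
d=np.load('pics/t0.npy')
f=lambda u,v,h:ray('top',175+u/5-.1*0,95+v/5,h)
P=[f(*p,.054) for p in [(427,420),(616,434),(600,662),(407,647)]]
for p in P:print('wide',p.round(4))
print([np.linalg.norm(P[i]-P[(i+1)%4]).round(4) for i in range(4)],'centre',np.mean(P,0).round(4))
for u,v in[(520,540),(300,480),(500,250)]: print('depth z',w('top',175+u/5,95+v/5,d).round(4))
for q in [(142,408),(259,413),(241,644),(125,637)]:print('narrow',f(*q,.054).round(4))
B=[f(*q,.059) for q in [(90,65),(655,95),(642,410),(69,382)]]
for b in B:print('board',b.round(4))
for q in [(60,562),(633,592)]:print('shelffront',f(*q,.045).round(4))
st=(B[2]+B[3])/2; dy=B[3]-B[2]; print('step mid',st,'width',np.linalg.norm(dy),'yaw',np.arctan2(-dy[0],dy[1]))
fe=(P[0]-P[1]);print('tile yaw',np.arctan2(-fe[0],fe[1]), np.arctan2(*( (P[0]+P[1]-P[2]-P[3])[[1,0]])))
E
```

```text
wide [ 0.6195 -0.0245  0.054 ]
wide [ 0.6142 -0.1224  0.054 ]
wide [ 0.4963 -0.1149  0.054 ]
wide [ 0.5019 -0.0165  0.054 ]
[np.float64(0.0981), np.float64(0.1182), np.float64(0.0986), np.float64(0.1178)] centre [ 0.558  -0.0696  0.054 ]
depth z [ 0.5582 -0.0735  0.0522]
depth z [0.5882 0.0409 0.0434]
depth z [ 0.7092 -0.0607  0.0596]
narrow [0.6225 0.1231 0.054 ]
narrow [0.6212 0.0625 0.054 ]
narrow [0.5016 0.0681 0.054 ]
narrow [0.504  0.1273 0.054 ]
board [0.8045 0.1568 0.059 ]
board [ 0.795  -0.1413  0.059 ]
board [ 0.6262 -0.1352  0.059 ]
board [0.6344 0.1606 0.059 ]
shelffront [0.5425 0.1634 0.045 ]
shelffront [ 0.5333 -0.1326  0.045 ]
step mid [0.63033167 0.01271637 0.059     ] width 0.2958945788414069 yaw -0.027699943033710102
tile yaw -0.05319323569935928 -0.06538422191103847
```

```bash
cat >> h.py <<'E'
from scipy.spatial.transform import Rotation as R
def tool(p0,q,ps):
    r=R.from_quat(q)
    for p in ps: print(p, r.inv().apply(np.array(p)-p0).round(4))
E
python3 - <<'E'
from h import *
d=np.load('pics/t0.npy')
for u,v in[(70,253),(103,300),(103,293),(58,187),(35,170),(218,269),(335,243),(245,385-3)]:
    print(u,v,w('top',u,v,d).round(3))
# max height over the corridor
i=manip.camera_info('top');K=i['intrinsics'];T=i['pose']
v,u=np.mgrid[:384,:512];P=np.stack([(u-K[0,2])/K[0,0]*d,-(v-K[1,2])/K[1,1]*d,-d],-1)@T[:3,:3].T+T[:3,3]
for y in np.arange(-.2,.7,.1):
    m=(abs(P[...,1]-y)<.05)&(P[...,0]>.2)&(P[...,0]<.5)&(d>0); print(round(y,1),m.sum() and P[...,2][m].max().round(3))
o=manip.get_obs();a=R.from_quat(o['ee_rot']).as_matrix();print(a.round(3))
tool(o['position'],o['ee_rot'],[(.33,.38,.231),(.43,.15,.231),(.44,-.064,.231),(.44,-.064,.12)])
E
```

```text
70 253 [0.421 0.418 0.131]
103 300 [0.301 0.376 0.007]
103 293 [0.319 0.378 0.006]
58 187 [0.592 0.51  0.024]
35 170 [ 0.641  0.588 -0.002]
218 269 [0.386 0.081 0.011]
335 243 [ 0.46  -0.226  0.008]
245 382 [0.107 0.004 0.01 ]
-0.2 0.015
-0.1 0.061
0.0 0.015
0.1 0.016
0.2 0.012
0.3 0.073
0.4 0.135
0.5 0.135
0.6 0.114
[[ 0.243  0.97  -0.   ]
 [ 0.97  -0.243 -0.001]
 [-0.001  0.    -1.   ]]
(0.33, 0.38, 0.231) [-1.758e-01  2.276e-01 -2.000e-04]
(0.43, 0.15, 0.231) [-3.745e-01  3.806e-01  1.000e-04]
(0.44, -0.064, 0.231) [-5.797e-01  4.423e-01  4.000e-04]
(0.44, -0.064, 0.12) [-0.5795  0.4423  0.1114]
```

Call:
send_rows(
  steps=[
    [[-0.044, 0.057, 0], 0],
    [[-0.088, 0.114, 0], 0],
    [[-0.132, 0.171, 0], 0],
    [[-0.176, 0.228, 0], 0],
    [[-0.216, 0.258, 0], -0.05],
    [[-0.256, 0.289, 0], -0.1],
    [[-0.296, 0.32, 0], -0.16],
    [[-0.336, 0.35, 0], -0.215],
  ],
  hand=0.5,
)

```text
clock: 1.1
position: [0.4104, 0.1926, 0.2312]
ee_rot: [0.718, 0.696, -0.0, -0.0]
ft_force: [0.5, -0.0, 0.3]
grip_width: 0.499
```

Run:
```python
from h import *
o=manip.get_obs();print(o['clock'],o['position'],R.from_quat(o['ee_rot']).as_matrix().round(3),o['grip_width'],o['joint_pos'].round(2),o['ft_force'])
tool(o['position'],o['ee_rot'],[(.44,-.066,.231),(.44,-.066,.1)])
```

```text
1.1 [0.41039015 0.19257675 0.23118429] [[ 0.03  1.   -0.  ]
 [ 1.   -0.03  0.  ]
 [ 0.   -0.   -1.  ]] 0.4994626611521133 [-0.84 -0.06  0.29  1.9   0.02  1.3   0.99] [ 0.46768572 -0.01617252  0.32959394]
(0.44, -0.066, 0.231) [-2.576e-01  3.750e-02  1.000e-04]
(0.44, -0.066, 0.1) [-0.2576  0.0375  0.1311]
```

Call:
send_rows(
  steps=[
    [[-0.052, 0.008, 0], 0],
    [[-0.104, 0.015, 0], 0],
    [[-0.156, 0.023, 0], 0],
    [[-0.208, 0.03, 0], 0],
    [[-0.257, 0.037, 0], 0],
    [[-0.257, 0.037, 0.05], 0],
    [[-0.257, 0.037, 0.1], 0],
    [[-0.257, 0.037, 0.131], 0],
  ],
)

```text
clock: 2.1
position: [0.4376, -0.063, 0.0981]
ee_rot: [0.718, 0.696, -0.001, -0.001]
ft_force: [0.3, 0.4, 0.3]
grip_width: 0.499
```

Run:
```python
from h import *
o=manip.get_obs();print(o['clock'],o['position'],R.from_quat(o['ee_rot']).as_matrix().round(3),o['joint_pos'].round(2))
snap('top','t1');snap('side','s1');crop('t1',175,95,325,245,4,'t1c');crop('s1',160,120,400,300,3,'s1c')
```

```text
2.1 [ 0.43756783 -0.06300665  0.09810569] [[ 0.031  1.    -0.002]
 [ 1.    -0.031 -0.   ]
 [-0.    -0.002 -1.   ]] [-0.59  0.05  0.65  2.11 -0.03  1.    1.62]
```

View pics/s1c.png

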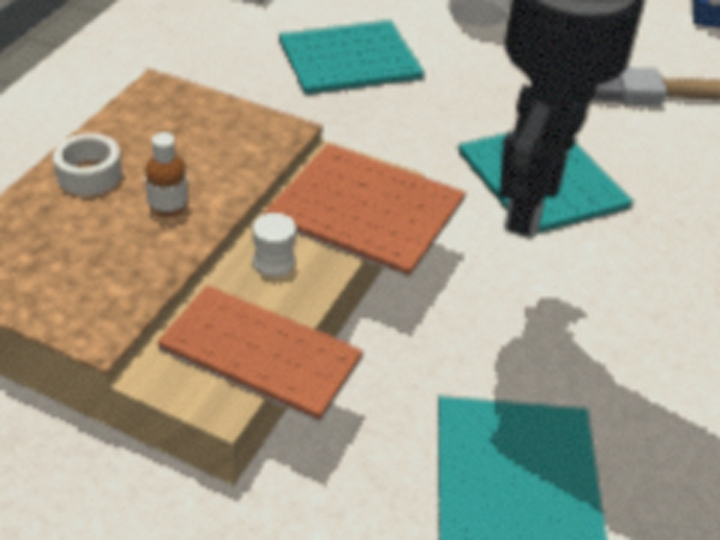

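View pics/t1c.png

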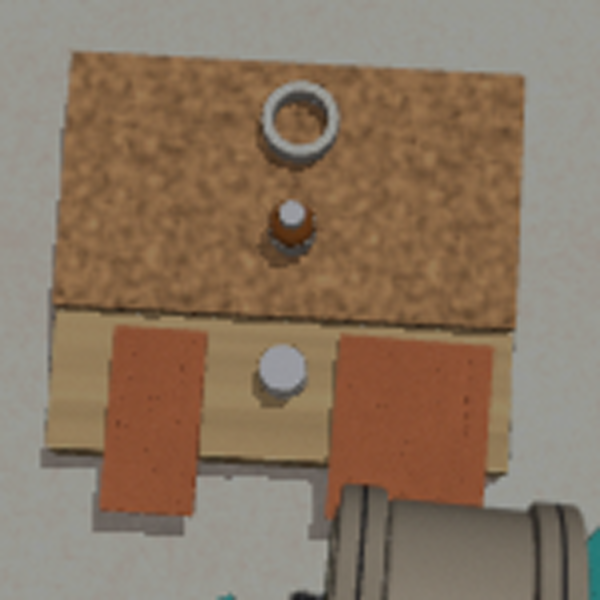

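Fingers are in front of the tile's near edge (side crop around (525,220)), clear of everything. I'll lower them and approach.

Call:
send_rows(
  steps=[
    [[0, 0, 0.04], 0],
    [[0, 0, 0.075], 0],
    [[0, 0.01, 0.076], 0],
    [[0, 0.02, 0.076], 0],
    [[0, 0.028, 0.076], 0],
    [[0, 0.036, 0.076], 0],
    [[0, 0.04, 0.076], 0],
    [[0, 0.042, 0.076], 0],
  ],
)

```text
clock: 3.2
position: [0.481, -0.0641, 0.0244]
ee_rot: [0.718, 0.696, 0.0, -0.0]
ft_force: [-0.6, -0.5, -0.1]
grip_width: 0.501
```

Run:
```python
from h import *
o=manip.get_obs();print(o['clock'],o['position'],o['ft_force'])
snap('side','s2');crop('s2',200,120,360,240,5,'s2c')
```

```text
3.2 [ 0.48098916 -0.06413692  0.02436401] [-0.60697383 -0.45338282 -0.05621453]
```

View pics/s2c.png

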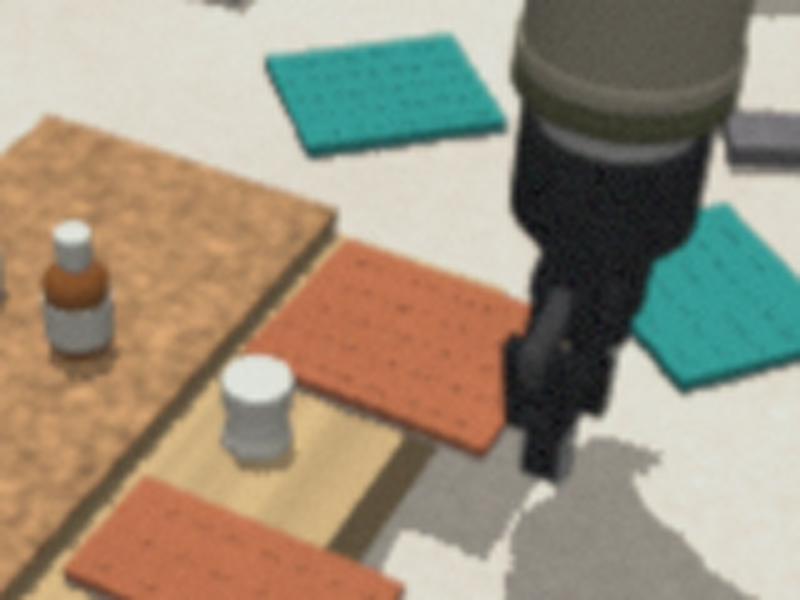

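Call:
send_rows(
  steps=[
    [[0, 0, -0.006], 0],
    [[0, 0.002, -0.006], 0],
    [[0, 0.004, -0.006], 0],
    [[0, 0.006, -0.006], 0],
    [[0, 0.008, -0.006], 0],
    [[0, 0.01, -0.006], 0],
    [[0, 0.012, -0.006], 0],
    [[0, 0.013, -0.006], 0],
  ],
)

```text
clock: 4.25
position: [0.4939, -0.0645, 0.0302]
ee_rot: [0.718, 0.696, -0.0, -0.0]
ft_force: [-0.9, 0.1, -0.5]
grip_width: 0.499
```

Run:
```python
from h import *
o=manip.get_obs();print(o['clock'],o['position'],o['ft_force'])
snap('side','s3');crop('s3',200,120,360,240,5,'s3c')
```

```text
4.25 [ 0.49393318 -0.06451928  0.03020865] [-0.85927075  0.08316744 -0.51751488]
```

View pics/s3c.png

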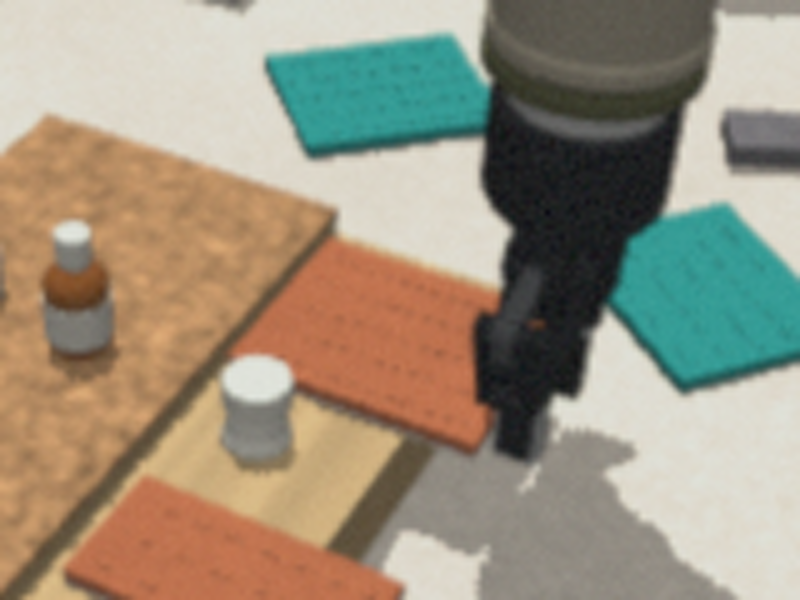

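The tile is sliding flat and its far edge is close to the step (crop (340,240) to (235,350)). Continue gently until the force rises.

Call:
send_rows(
  steps=[
    [[0, 0.001, 0], 0],
    [[0, 0.002, 0], 0],
    [[0, 0.003, 0], 0],
    [[0, 0.004, 0], 0],
    [[0, 0.005, 0], 0],
    [[0, 0.006, 0], 0],
    [[0, 0.006, 0], 0],
    [[0, 0.006, 0], 0],
  ],
)

```text
clock: 5.3
position: [0.4982, -0.0646, 0.0299]
ee_rot: [0.718, 0.696, -0.001, -0.001]
ft_force: [-8.5, 1.4, 5.3]
grip_width: 0.5
```

Run:
```python
from h import *
o=manip.get_obs();print(o['clock'],o['position'],o['ft_force'])
snap('side','s4');crop('s4',200,120,360,240,5,'s4c')
```

```text
5.3 [ 0.49817736 -0.06461268  0.02991261] [-8.4562519   1.39952491  5.26233744]
```

View pics/s4c.png

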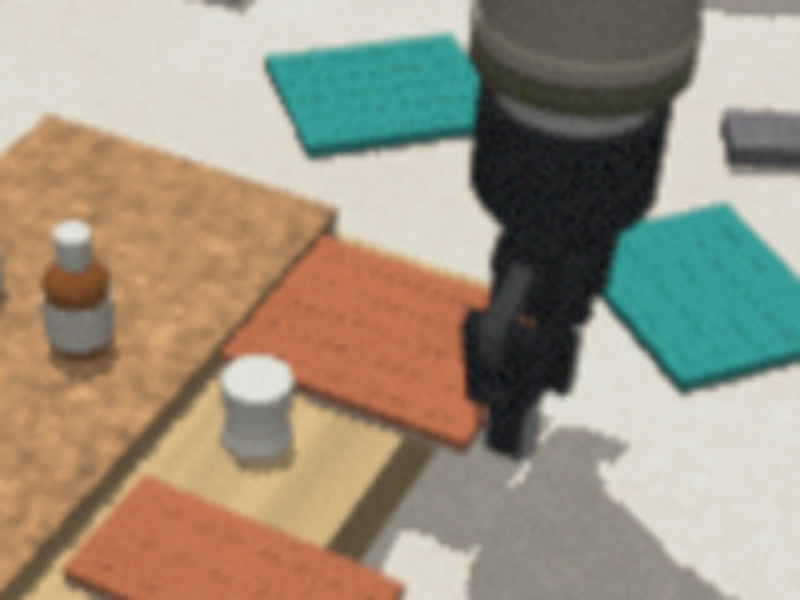

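The far edge now meets the step along its whole length, with 8.5 N of contact force. Next is a short test lift of 9 mm, pressing a little harder, to see whether the edge follows.

Call:
send_rows(
  steps=[
    [[0, 0.001, 0], 0],
    [[0, 0.002, 0], 0],
    [[0, 0.002, -0.0015], 0],
    [[0, 0.002, -0.003], 0],
    [[0, 0.002, -0.0045], 0],
    [[0, 0.002, -0.006], 0],
    [[0, 0.002, -0.0075], 0],
    [[0, 0.002, -0.009], 0],
  ],
)

```text
clock: 6.35
position: [0.4982, -0.0647, 0.0378]
ee_rot: [0.718, 0.696, -0.002, -0.003]
ft_force: [-11.9, 1.1, -1.4]
grip_width: 0.503
```

Run:
```python
from h import *
o=manip.get_obs();print(o['clock'],o['position'],o['ft_force'])
snap('side','s5');crop('s5',200,120,360,240,5,'s5c')
```

```text
6.35 [ 0.49819654 -0.06469571  0.03775544] [-11.91927084   1.10771847  -1.36429629]
```

View pics/s5c.png

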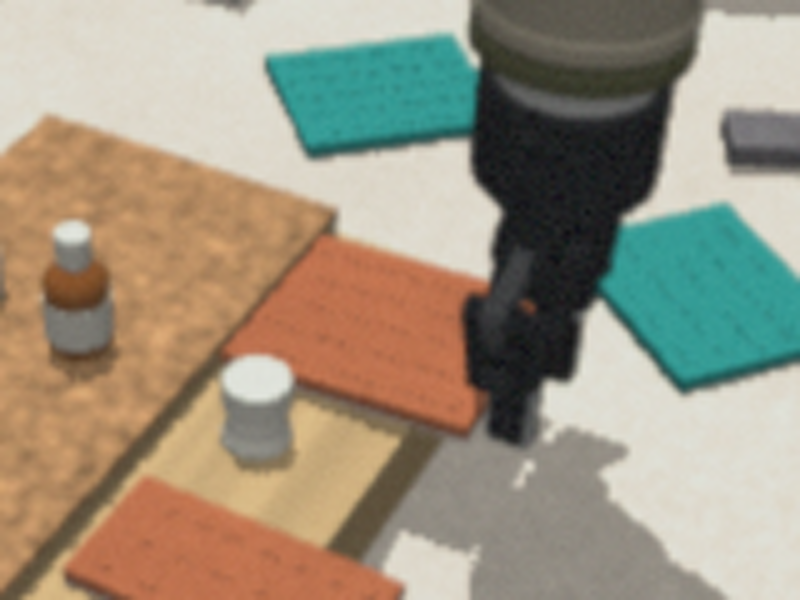

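The near edge follows: its corner rose from crop (465,445) to (467,433), with a shadow gap underneath. I'll continue along the arc.

Call:
send_rows(
  steps=[
    [[0, 0, -0.003], 0],
    [[0, 0.0002, -0.006], 0],
    [[0, 0.0005, -0.009], 0],
    [[0, 0.0008, -0.012], 0],
    [[0, 0.0012, -0.015], 0],
    [[0, 0.0016, -0.018], 0],
    [[0, 0.0022, -0.021], 0],
    [[0, 0.0028, -0.024], 0],
  ],
)

```text
clock: 7.4
position: [0.5009, -0.0648, 0.0619]
ee_rot: [0.718, 0.696, -0.003, -0.003]
ft_force: [-13.7, 1.4, 1.9]
grip_width: 0.499
```

Run:
```python
from h import *
o=manip.get_obs();print(o['clock'],o['position'],o['ft_force'])
snap('side','s6');crop('s6',200,100,360,220,5,'s6c')
```

```text
7.4 [ 0.50087237 -0.0647919   0.06186235] [-13.69606984   1.37224266   1.8824397 ]
```

View pics/s6c.png

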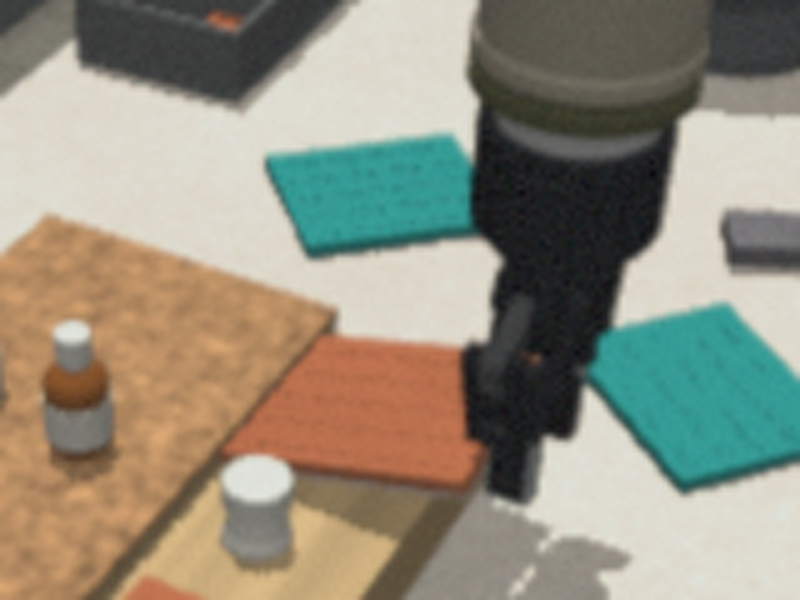

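Call:
send_rows(
  steps=[
    [[0, 0.0015, -0.006], 0],
    [[0, 0.0032, -0.012], 0],
    [[0, 0.0054, -0.018], 0],
    [[0, 0.008, -0.024], 0],
    [[0, 0.011, -0.03], 0],
    [[0, 0.0145, -0.036], 0],
    [[0, 0.0185, -0.042], 0],
    [[0, 0.0232, -0.048], 0],
  ],
)

```text
clock: 8.45
position: [0.5256, -0.0657, 0.1111]
ee_rot: [0.718, 0.696, -0.001, -0.002]
ft_force: [-12.0, 0.1, 10.1]
grip_width: 0.498
```

Run:
```python
from h import *
o=manip.get_obs();print(o['clock'],o['position'],o['ft_force'])
snap('side','s7');crop('s7',200,100,360,220,5,'s7c')
```

```text
8.45 [ 0.52562994 -0.06567844  0.11109248] [-12.02122754   0.0617808   10.05362585]
```

View pics/s7c.png

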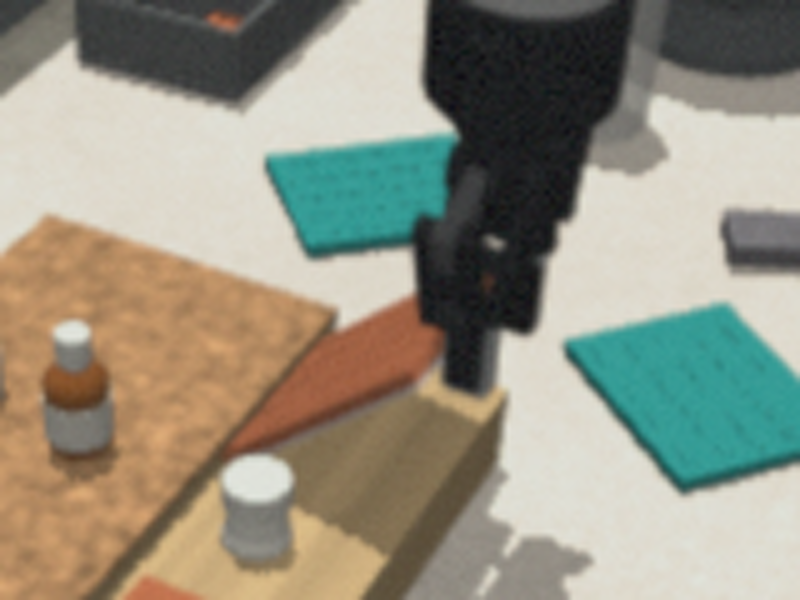

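Call:
send_rows(
  steps=[
    [[0, 0.0032, -0.0045], 0],
    [[0, 0.007, -0.0087], 0],
    [[0, 0.011, -0.0127], 0],
    [[0, 0.0154, -0.0164], 0],
    [[0, 0.02, -0.0199], 0],
    [[0, 0.025, -0.0231], 0],
    [[0, 0.03, -0.026], 0],
    [[0, 0.0352, -0.0287], 0],
  ],
)

```text
clock: 9.5
position: [0.5634, -0.0666, 0.1401]
ee_rot: [0.718, 0.696, 0.0, -0.0]
ft_force: [0.1, -0.1, -0.4]
grip_width: 0.499
```

Run:
```python
from h import *
o=manip.get_obs();print(o['clock'],o['position'],o['ft_force'])
snap('side','s8');crop('s8',200,100,360,220,5,'s8c')
```

```text
9.5 [ 0.56338419 -0.0666358   0.14014988] [ 0.06207762 -0.12421217 -0.3678645 ]
```

View pics/s8c.png

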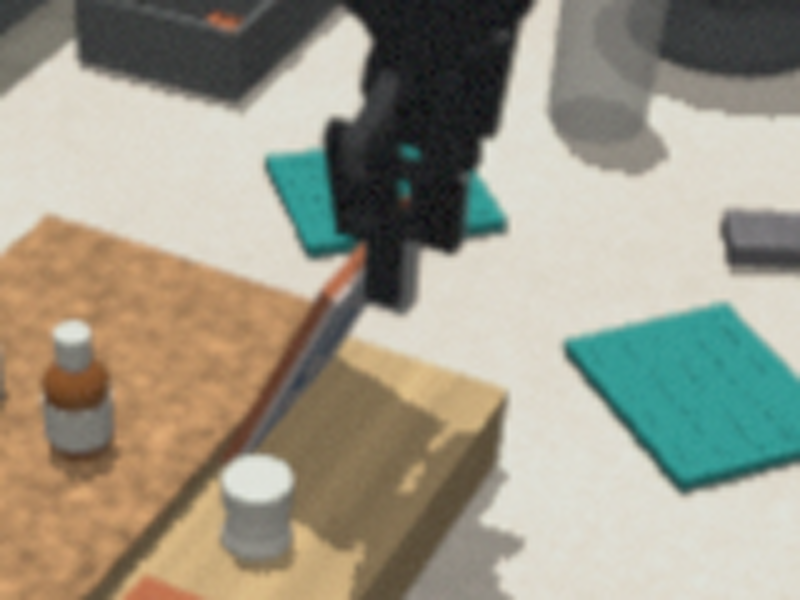

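The tile stands at about 65° on the step, blue painted side towards the robot and edge at the fingertips (crop (365,255)). Continue to upright.

Call:
send_rows(
  steps=[
    [[0, 0.006, -0.0025], 0],
    [[0, 0.012, -0.0045], 0],
    [[0, 0.018, -0.006], 0],
    [[0, 0.024, -0.0075], 0],
    [[0, 0.03, -0.0085], 0],
    [[0, 0.036, -0.009], 0],
    [[0, 0.041, -0.009], 0],
    [[0, 0.045, -0.009], 0],
  ],
)

```text
clock: 10.55
position: [0.6083, -0.0681, 0.1489]
ee_rot: [0.718, 0.696, -0.0, -0.0]
ft_force: [0.3, -0.1, 0.0]
grip_width: 0.498
```

Run:
```python
from h import *
o=manip.get_obs();print(o['clock'],o['position'],o['ft_force'])
snap('side','s9');crop('s9',200,80,360,200,5,'s9c')
```

```text
10.55 [ 0.60826154 -0.06808491  0.14891046] [ 0.32535216 -0.09892433  0.01085581]
```

View pics/s9c.png

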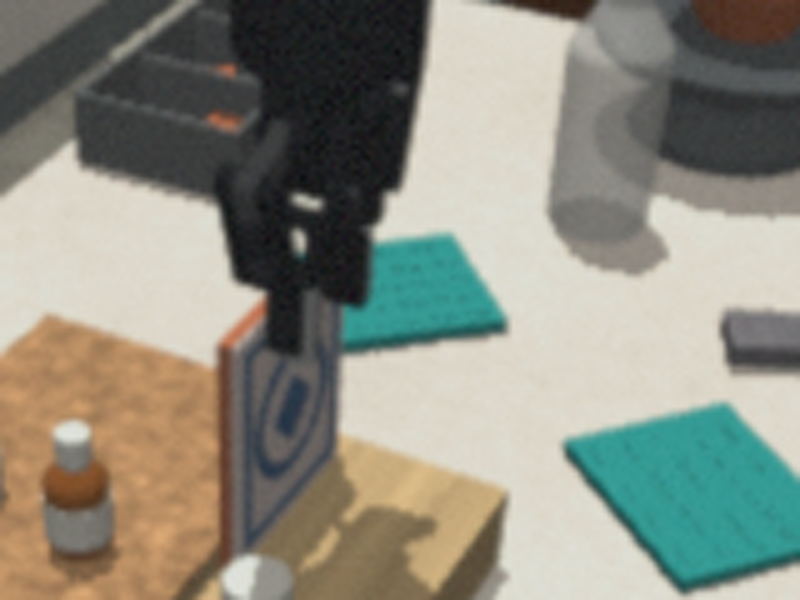

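The tile is upright with its painted face towards the robot (crop (285,420)). Now a slow nudge over the top.

Call:
send_rows(
  steps=[
    [[0, 0.004, 0], 0],
    [[0, 0.008, 0], 0],
    [[0, 0.012, 0], 0],
    [[0, 0.016, 0], 0],
    [[0, 0.019, 0], 0],
    [[0, 0.022, 0], 0],
    [[0, 0.025, 0], 0],
    [[0, 0.028, 0], 0],
  ],
)

```text
clock: 11.6
position: [0.6362, -0.0689, 0.149]
ee_rot: [0.718, 0.696, 0.0, -0.0]
ft_force: [0.3, 0.1, 0.1]
grip_width: 0.5
```

Run:
```python
from h import *
o=manip.get_obs();print(o['clock'],o['position'],o['ft_force'])
snap('side','s10');crop('s10',160,80,360,230,4,'s10c')
```

```text
11.6 [ 0.63616305 -0.06890218  0.14899133] [0.32737387 0.07379342 0.08372661]
```

View pics/s10c.png

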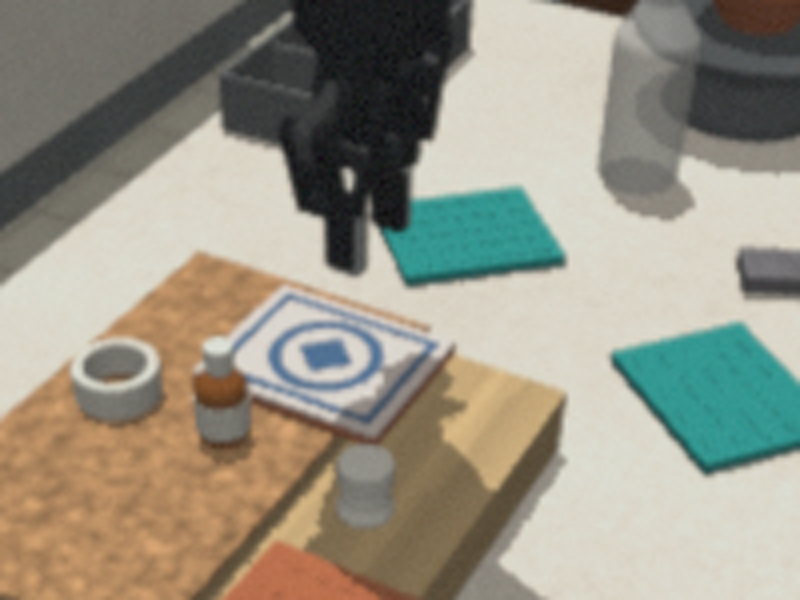

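It tipped over, face up, overhanging the step a little as expected. I'll retreat upwards and back, then check.

Call:
send_rows(
  steps=[
    [[0, 0, -0.03], 0],
    [[0, -0.02, -0.06], 0],
    [[0, -0.06, -0.09], 0],
    [[0, -0.11, -0.1], 0],
    [[0, -0.16, -0.1], 0],
    [[0, -0.2, -0.1], 0],
    [[0, -0.22, -0.1], 0],
    [[0, -0.22, -0.1], 0],
  ],
)

```text
clock: 12.65
position: [0.4156, -0.0621, 0.2494]
ee_rot: [0.718, 0.696, 0.001, -0.0]
ft_force: [0.5, 0.5, 0.5]
grip_width: 0.502
```

Run:
```python
from h import *
o=manip.get_obs();print(o['clock'],o['position'],o['ft_force'])
p,d=snap('top','t11');snap('side','s11');crop('t11',175,95,325,240,5,'t11c');crop('s11',130,110,330,260,4,'s11c')
```

```text
12.65 [ 0.4155872  -0.06207847  0.24939055] [0.53128825 0.52261922 0.48740646]
```

View pics/t11c.png

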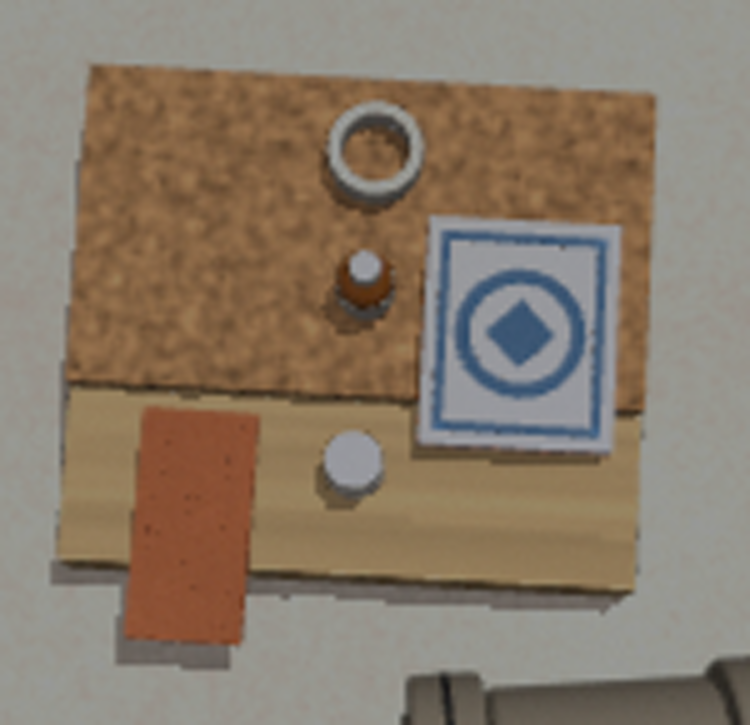

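View pics/s11c.png

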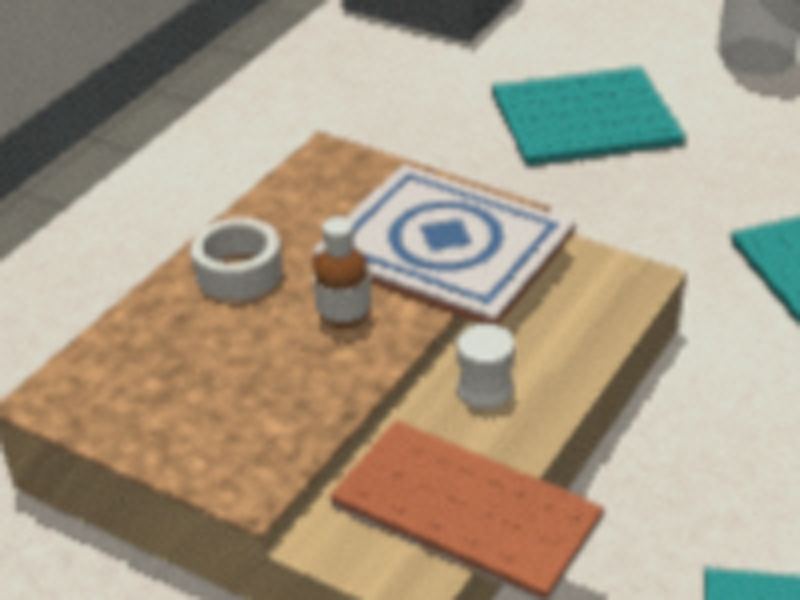

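Run:
```python
from h import *
d=np.load('pics/t11.npy')
P=np.array([w('top',175+u/5,95+v/5,d) for u in range(440,610,8) for v in range(235,435,8)])
c=np.linalg.lstsq(np.c_[P[:,:2],np.ones(len(P))],P[:,2],rcond=None)[0];print('slopes',c[:2].round(3),'z',P[:,2].mean().round(4))
print(manip.hand_in())
```

```text
slopes [-0.423  0.164] z 0.0698
the job is handed in; nothing more can be done
None
```

That slope disagrees with the pictures, so I'm checking the saved depth for outliers.

Run:
```python
from h import *
d=np.load('pics/t11.npy')
for v in range(235,440,25): print([round(float(w('top',175+u/5,95+v/5,d)[2]),3) for u in range(440,610,24)])
P=np.array([w('top',175+u/5,95+v/5,d) for u in range(440,610,8) for v in range(235,435,8)])
P=P[abs(P[:,2]-np.median(P[:,2]))<.02]
c=np.linalg.lstsq(np.c_[P[:,:2],np.ones(len(P))],P[:,2],rcond=None)[0];print(len(P),c.round(4),np.median(P[:,2]))
```

```text
the job is handed in; nothing more can be done
```

Run:
```python
import numpy as np
d=np.load('pics/t11.npy');T=np.array([[.02042252,.99000747,-.13952821,.43464952],[-.99975921,.02134261,.00510103,-.00742193],[.00802795,.13939043,.99020496,1.11144097]])
def w(u,v):
    z=d[int(v),int(u)];return T@[(u-255.643)/414.634*z,-(v-192.602)/414.634*z,-z,1]
P=np.array([w(175+u/5,95+v/5) for u in range(440,610,8) for v in range(235,435,8)])
print(sorted(P[:,2])[-3:], np.percentile(P[:,2],[1,50,97]))
P=P[abs(P[:,2]-np.median(P[:,2]))<.02]
print(len(P),np.linalg.lstsq(np.c_[P[:,:2],np.ones(len(P))],P[:,2],rcond=None)[0],P[:,2].mean())
```

```text
[np.float64(0.07263629530838123), np.float64(0.0729459999819757), np.float64(1.11144097)] [0.06371796 0.06787546 0.07146078]
549 [0.00286475 0.00258858 0.06621926] 0.06793391546211547
```

The wide tile now lies flat on the cork board with its painted face up, and I handed the job in at about 12.8 s of the 50 s allowed. I pushed it flat along the shelf until its far edge met the step. Then I pressed on the near edge with upright fingertips, at about 8 to 14 N, and followed its arc until it stood up and tipped over by itself. Nothing was pinched or lifted.

**Last checks:**
- **Pose:** in the last pictures the tile is face up. Its near end sticks out about 20 mm over the shelf past the step, from pivoting over the step's edge.
- **Other things on the stand:** the narrow tile, bottle, pot and tape roll look unmoved in the last top view.
- **Robot:** the arm was clear of everything and read about 0.9 N in total.

**A check that disagreed:** my first plane fit on the depth image gave a large tilt (slope -0.42). It ran in the same script as the hand-in, so I saw it only afterwards. Rechecking the saved depth showed one pixel with no reading had spoiled it. Without that pixel the slope is under 0.003 and the top is at 67.9 mm, against 68 mm expected for a tile flat on the board.

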